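# Fit the julienne cassette in the vegetable slicer

### The arm

A 7-joint arm with a two-finger parallel gripper is mounted at the origin on a cart in front of the work surface, level with it; the furniture and walls round the work are solid. World frame = base frame: x ahead of the robot, y to its left, z up, the work surface at z = 0. Lengths are in mm, angles in rad, forces in N, time in s.
With the tool pointing down it reaches from about 400 to 875 mm from the base axis. Payload 4.4 kg.
Tool frame: the origin (TCP) lies between the finger pads; the fingertips stand 17 mm ahead of it and the grasp point (between the pads) lies 2 mm behind it; z points along the fingers, y is the line along which they close (so a half turn about z gives the same grasp; the last joint's range is limited). The gripper opens to 85 mm and grips with 20 to 120 N. Pads are 22 mm wide; open, the fingers measure 114 mm over their backs; the gripper's body (76 mm by 85 mm) begins 54 mm behind the grasp point. The pads swing forward as they close: fully open they stand 13 mm farther back than shut.
Start: joints at [-1.345, 0.628, 0.038, 1.517, -0.027, 0.996, -0.02], TCP at [186.966, 622.544, 248.313] pointing down, gripper open.
Joint ranges: [-3.06, 3.06], [-0.37, 2.12], [-1.25, 1.32], [0.18, 2.47], [-1.1, 4.24], [0.23, 1.98], [-2.94, 2.94]. Speed limits (rad/s): [2.57, 2.57, 3.14, 3.14, 3.14, 3.14, 3.14].

### API

Orientations are given as [roll, pitch, yaw] about the fixed x, y, z axes, in that order (R = Rz(yaw) Ry(pitch) Rx(roll)).
In Python, from cell import sensors, get_image, ctrl gives the robot as it stands.
- The arm moves only by the tool send_rows, never from a script. Its argument "series" is a list of rows, each a list of 3 entries, a list of its own where there are three numbers: the finger opening in mm, from 0 to 85.4, then the shift along the world's x, y, z in units of 60 mm (1.0 is 60 mm), then the turn, a rotation vector about the world's x, y, z in units of 5 degrees (1.0 is 5 degrees). A call has 1 to 8 rows; each row shifts and turns the commanded pose from where the row before left it; what a row does not reach is not made up. A row lasts 1/8 s, in which the tool goes at most 62.5 mm and 10.7 degrees, less where a joint would pass 70% of its speed; a pose out of reach is approached as far as the arm can. A call is refused whole if a number of a shift passes 1 or a number of a turn 1, either way. A call with a gripper value outside its range is refused whole. The fingers move at their own pace and stop on an object; the grip force is fixed at half the most. Time passes only in rows, so rows that do not move let the fingers close. It gives the time, the measured TCP pose, the force, the opening and the grip force at its end, in the units of the state.
- sensors.read_state(): the state, without advancing time (a new reading comes with each control period).
- get_image(name): name is "scene" or "top" or "wrist"; returns a dict with "img" (384x512x3 uint8, red, green, blue), "depth" (384x512 float32, mm along the optical axis (not along the pixel's ray), 0 where there is no reading), "vfov" (degrees; the focal length in pixels is half the picture's height over the tangent of half this angle, whatever the lens; pixels are square), "cx", "cy" (the principal point, pixels), "world_to_cam" (4x4, takes a point from world to camera coordinates). Camera axes: x right, y down, z forward; pixel columns grow to the right and rows downward; lengths in mm; the calibration is good to about 2 mm. A picture is of the moment at which its call begins.
- ctrl.finish_job(): hands the job in; it is judged then, once.
The state is a dict: "clock": time; "qpos": joint angles; "qd": joint speeds; "tau": joint torques, N m; "eef_pos": TCP position; "tool_rot": TCP orientation; "force": force on the tool from outside, world axes, zero at the start; "torque": the same for the moment, N m; "width": finger opening in mm; "gripper_force": force on a finger pad.
Only numpy, scipy, OpenCV 4.12 (cv2) and the standard library are available. Lean on these libraries where they do the work, as an engineer would, in place of code of your own. Each camera call takes 0.05 s, during which the arm holds its last target. There are 200 camera calls.

### The job

Fit the orange julienne blade cassette into the empty pocket of the white vegetable slicer: blade side up, hook its two tongues under the overhanging edge of the slicer's higher steel deck, then press its other end down until the red spring catch snaps over it and the cassette lies fully home, flat and square. Leave the grey plain-blade cassette and the other things on the counter where they are.

Things in the scene. Friction and masses are not known exactly. Their poses are not given: they have to be found in the camera images.
- julienne: orange blade cassette with steel comb teeth, loose, flat on the counter. Slab 100 (x) x 60 (y) x 8 mm; along both long edges a rail 6 thick, 72 long (x -36 to 36), top 24 above the underside: grip across the 60 mm over the rails; 48 free between them. Two tongues stick 7 mm out of the -x end; the plain +x end goes under the catch. Origin: centre of the underside, z up. 0.12 kg
- julienne_tongue (a point): midway between the tips of the orange cassette's two tongues (origin + [-57, 0, 4.75] mm). Each tongue is 16 wide, centred at y = -18 or +18, 2.5 to 7 mm above the underside
- julienne_lip (a point): on the orange cassette, middle of the top edge of its plain end (50 mm from the origin toward +x, 8 mm above the underside)
- plain: the other cassette, grey, same size and shape but with a straight blade and no teeth; to be left alone
- slicer: white vegetable slicer, fixed, 292 mm long (x) x 102 wide (y), an open pocket in its middle. Origin: centre of its underside on the counter; +x runs from the higher, ribbed infeed deck (top 70 mm above the counter) to the lower outfeed deck with the red catch. Food rails on both decks, top 82 mm; a grey handle loop sticks 30 mm out of the -x end
- pocket (a point): centre of the pocket floor, 58 mm above the counter, axes as the slicer's; a seated cassette's origin and axes coincide with it. Pocket 62.4 mm wide between chamfered guides 8 high at its four corners only (x -58 to -28 and 28 to 51.5 mm); between these the sides are open to 16 mm below the floor, as room for fingers. End walls at x = -58 and +51.5 mm, the latter 6 high
- slot (a point): where the middle between the tongue tips belongs (pocket + [-57, 0, 4.75] mm), in the slot under the steel infeed plate, which overhangs the pocket floor from x = -58 to -51.5 mm, underside 8.5, top 12 above the floor. The tongues can enter only with the cassette's plain end raised 10 to 20 degrees, near end low, then slid toward -x to the wall and lowered
- catch (a joint): red spring catch at the pocket's +x end: travel in m along the slicer's +x, 0 when sprung fully forward, up to 0.007 pushed back. Its sloping nose, 29 mm wide, is pushed back by a cassette end pressed down on it with about 10 N and then snaps forward over it
- catch_nose (a point): lower tip of the catch's nose: 9.5 mm above the pocket floor, at pocket x = 46.5 mm, 3.5 inside the seated cassette's end; from there the nose slopes up and away to 17.5 mm above the floor at x = 51; its thumb tab behind reaches 23
- oil_bottle: squeeze bottle of oil, 62 mm across, 261 tall, standing behind the work; bystander; origin at the centre of its underside
- dredger: steel shaker with handle, 112 mm tall, standing behind the work on the right; bystander; origin at the centre of its underside
- tin: food tin, 76 mm across, 58 tall; bystander; origin at the centre of its underside
- bowl: white bowl, 110 mm across, 49 tall, on the right; bystander; origin at the centre of its underside
- peeler: black-handled peeler, 170 mm long, lying flat; bystander; origin at the centre of its underside
- order_pad: order pad, 142 x 86 x 11 mm, lying flat in front on the right; bystander; origin at the centre of its underside
- marker: black marker pen, 128 mm long, lying on the order pad; bystander; origin at its lowest point under the middle

How it is judged:
By the outcome, as a careful person would: the job done as asked, in the order asked, and still so for the second after the job is handed in, with the robot touching nothing.
It also fails if it takes over 54 s, if anything falls off the work surface, if the arm or the gripper's body presses on something with over 40 N, if the wrist force passes 120 N, or if a joint passes its speed limit or range.

## Working session

There is one attempt and no reset: what is moved stays moved. The work goes in short steps, Python scripts to look and compute and a tool call to move; the robot and the scene stay as the last step left them, time stands still between calls to the robot, and variables do not carry over. Pictures are saved under pics/ and viewed, at most 10 in all, crops included, and the job is handed in when it is done.

Besides the shell and the picture viewer there is one more tool, called after ">>>" in YAML: its name, and indented under it one key for each argument. send_rows: Moves the arm, as the interface text tells. Its arguments: {"type":"object","properties":{"series":{"type":"array"}},"required":["series"]}

```bash
mkdir -p pics
cat > h.py <<'E'
import numpy as np, cv2
from cell import sensors, get_image, ctrl
def grab(n,f):
    d=get_image(n); np.savez('pics/'+f+'.npz',**d); cv2.imwrite('pics/'+f+'.png',d['img'][:,:,::-1]); return d
def load(f): return dict(np.load('pics/'+f+'.npz'))
def cam(d):
    fl=d['img'].shape[0]/2/np.tan(np.radians(float(d['vfov']))/2); return fl,float(d['cx']),float(d['cy']),d['world_to_cam']
def pts(d):
    fl,cx,cy,T=cam(d); z=d['depth'].astype(float); v,u=np.indices(z.shape)
    P=np.stack([(u-cx)/fl*z,(v-cy)/fl*z,z],-1); Ti=np.linalg.inv(T); return P@Ti[:3,:3].T+Ti[:3,3]
def ray(d,u,v):
    fl,cx,cy,T=cam(d); Ti=np.linalg.inv(T); return Ti[:3,3],Ti[:3,:3]@np.array([(u-cx)/fl,(v-cy)/fl,1])
def onz(d,u,v,z):
    o,r=ray(d,u,v); return o+r*(z-o[2])/r[2]
def proj(d,p):
    fl,cx,cy,T=cam(d); q=T[:3,:3]@np.array(p)+T[:3,3]; return q[:2]/q[2]*fl+[cx,cy]
E
python3 - <<'E'
from h import *
a=grab('scene','s0')['img'];b=grab('top','t0')['img']
cv2.imwrite('pics/m0.png',np.vstack([cv2.resize(a[:,:,::-1],(400,300)),cv2.resize(b[:,:,::-1],(400,300))]))
s=sensors.read_state();print(s)
for n in('s0','t0'):
    d=load(n);print(n,np.linalg.inv(d['world_to_cam'])[:3].round(2),d['vfov'],(d['depth']>0).mean())
E
```

```text
{'clock': 0.1, 'qpos': array([-1.34481132,  0.62926913,  0.03843731,  1.51828166, -0.02699418,
        0.99629721, -0.01998834]), 'qd': array([-0.0021069 , -0.0032787 ,  0.0010235 , -0.00181009,  0.00013951,
       -0.00049408,  0.00065791]), 'tau': array([ 2.95883823e-03, -5.64540339e+01,  1.23041209e+00, -1.93974710e+01,
        1.12195694e-02,  5.40202527e-03, -1.09280120e-05]), 'eef_pos': array([186.79364843, 622.01885338, 247.46647805]), 'tool_rot': array([-3.13985516e+00,  1.92013727e-05,  2.84982820e+00]), 'force': array([-0.77558045,  1.38983209,  0.21791141]), 'torque': array([ 0.02245025,  0.01142318, -0.00922837]), 'gripper_force': 0.0, 'width': 85.37953340431443}
s0 [[ 5.9000e-01 -5.6000e-01  5.8000e-01 -1.7500e+02]
 [-8.1000e-01 -4.1000e-01  4.3000e-01 -5.8052e+02]
 [ 0.0000e+00 -7.2000e-01 -6.9000e-01  9.3037e+02]] 56.18511950281751 0.9959004720052084
t0 [[-0.00000e+00 -9.90000e-01  1.40000e-01  3.37880e+02]
 [-1.00000e+00  0.00000e+00 -0.00000e+00 -5.67000e+01]
 [ 0.00000e+00 -1.40000e-01 -9.90000e-01  1.72546e+03]] 42.95780692075031 0.9962565104166666
```

View pics/t0.png

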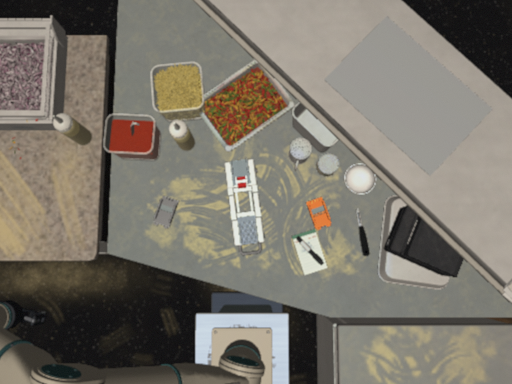

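View pics/s0.png

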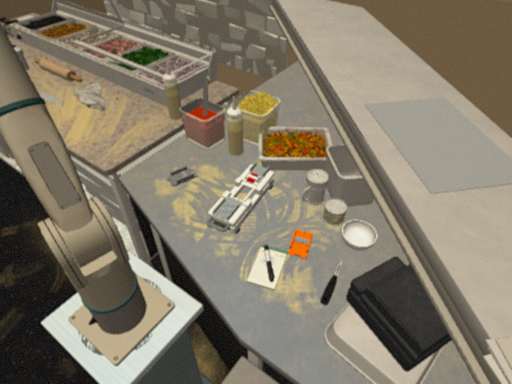

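The top view shows the orange cassette at (319,213), the slicer at (243,205) with its catch at (241,182) and ribbed infeed deck at (247,232), and the grey cassette at (166,210). The scene view agrees: the cassette is at (301,243) and the slicer at (241,196).

Run:
```python
from h import *
d=load('t0');P=pts(d);im=d['img'].astype(int)
m=(im[...,0]>180)&(im[...,1]<140)&(im[...,2]<70);m[:190]=0;m[235:]=0;m[:,:300]=0;m[:,340:]=0
q=P[m];print('orange',m.sum(),q.mean(0),cv2.minAreaRect(q[:,:2].astype(np.float32)),q[:,2].min(),q[:,2].max())
for u,v in[(241,182),(247,232),(235,162),(254,244),(243,205)]:print(u,v,P[v,u].round(1))
c=cv2.resize(np.ascontiguousarray(d['img'][150:260,210:340,::-1]),(780,600),interpolation=cv2.INTER_CUBIC)
d=grab('wrist','w0');T=np.linalg.inv(d['world_to_cam']);print(T.round(3),d['vfov'])
from scipy.spatial.transform import Rotation as R
s=sensors.read_state();Rt=R.from_euler('xyz',s['tool_rot']).as_matrix()
print('cam in tool',(Rt.T@(T[:3,3]-s['eef_pos'])).round(1),(Rt.T@T[:3,:3]).round(3))
```

```text
orange 331 [ 490.56144539 -269.8576176    16.47839689] ((445.5135192871094, -166.64161682128906), (103.08889770507812, 289.92578125), 24.81822967529297) -4.306541431381902 1725.4633485717209
241 182 [593.8   1.9  77.9]
247 232 [424.1 -18.8  65.5]
235 162 [665.   23.3  69.9]
254 244 [385.2 -42.1   8.5]
243 205 [522.4  -3.    7. ]
[[ 2.87000e-01  9.23000e-01  2.56000e-01  1.22768e+02]
 [ 9.58000e-01 -2.76000e-01 -7.80000e-02  6.40951e+02]
 [-2.00000e-03  2.68000e-01 -9.63000e-01  3.72614e+02]
 [ 0.00000e+00  0.00000e+00  0.00000e+00  1.00000e+00]] 68.69671390942167
cam in tool [  66.8   -0.6 -125. ] [[ 0.001 -0.963 -0.268]
 [ 1.     0.001  0.   ]
 [ 0.    -0.268  0.963]]
```

>>> send_rows:
  series:
    - [85, [0.37, -0.9, 0], [0, 0, -1]]
    - [85, [0.37, -0.9, 0], [0, 0, -1]]
    - [85, [0.37, -0.9, 0], [0, 0, -1]]
    - [85, [0.37, -0.9, 0], [0, 0, -1]]
    - [85, [0.37, -0.9, 0], [0, 0, -1]]
    - [85, [0.37, -0.9, 0], [0, 0, -1]]
    - [85, [0.37, -0.9, 0], [0, 0, -1]]
    - [85, [0.37, -0.9, 0], [0, 0, -1]]

```text
clock: 1.15
eef_pos: [365.1, 188.9, 248.5]
tool_rot: [3.141, -0.0, 2.149]
force: [1.3, 0.5, 0.1]
width: 85.4
gripper_force: 0.0
```

>>> send_rows:
  series:
    - [85, [0.37, -0.9, 0], [0, 0, -1]]
    - [85, [0.37, -0.9, 0], [0, 0, -1]]
    - [85, [0.37, -0.9, 0], [0, 0, -1]]
    - [85, [0.37, -0.9, 0], [0, 0, -1]]
    - [85, [0.37, -0.9, 0], [0, 0, -1]]
    - [85, [0.37, -0.9, 0], [0, 0, -1]]
    - [85, [0, 0, 0], [0, 0, 0]]

```text
clock: 2.02
eef_pos: [498.5, -138.9, 248.4]
tool_rot: [3.14, 0.004, 1.62]
force: [-0.9, 0.6, -0.4]
width: 85.4
gripper_force: 0.0
```

Run:
```python
from h import *
d=grab('wrist','w1');s=sensors.read_state();print(s['clock'],s['eef_pos'],s['tool_rot'],s['qpos'])
cv2.imwrite('pics/w1b.png',cv2.resize(d['img'][:,:,::-1],(800,600),interpolation=cv2.INTER_CUBIC))
```

```text
2.075 [ 497.62701317 -135.61560959  247.99279216] [-3.14098721e+00  8.69161149e-04  1.62414288e+00] [-0.10306273  0.47139039  0.45623652  1.89701994 -0.27203746  0.83436953
  0.54774312]
```

View pics/w1b.png

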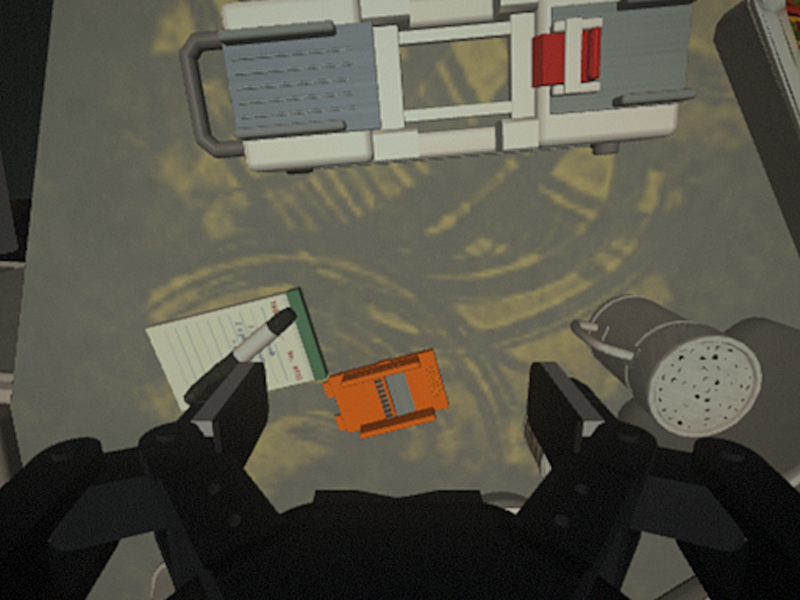

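The wrist view shows the orange cassette blade side up at (388,392) in the enlarged picture. Its tongues are on the left at (330,400), toward the robot, and its plain end is on the right at (440,380). In the slicer, the pocket centre is at about (455,75), the infeed deck is on the left and the catch is at (565,55).

```bash
cat >> h.py <<'E'
def orange(d,zmin,zmax):
    im=cv2.cvtColor(d['img'],cv2.COLOR_RGB2HSV); m=(im[...,0]>5)&(im[...,0]<16)&(im[...,1]>190)&(im[...,2]>90)
    P=pts(d); m&=(P[...,2]>zmin)&(P[...,2]<zmax); return m,P
E
python3 - <<'E'
from h import *
d=load('w1');m,P=orange(d,-10,40)
n,l,st,c=cv2.connectedComponentsWithStats(m.astype(np.uint8));i=1+st[1:,4].argmax();m=l==i
q=P[m];print(st[i],np.percentile(q[:,2],[1,10,50,90,99]).round(1))
r=q[q[:,2]>19];print('rails',cv2.minAreaRect(r[:,:2].astype(np.float32)))
print('all',cv2.minAreaRect(q[:,:2].astype(np.float32)))
print('counter z',np.median(P[190:220,250:330,2]))
# tongue-side/plain end check, two-view height: rail corners read in w1 (enlarged/1.5625)
Z=P[...,2]
v,u=np.indices(Z.shape)
# slicer
reg=(P[...,1]>-90)&(P[...,1]<80)&(P[...,0]>330)&(P[...,0]<720)&(Z>2)&(Z<110)
q=P[reg];h=np.histogram(q[:,2],bins=np.arange(0,110,2));print([(int(b),int(k)) for k,b in zip(*h) if k>60])
print('slicer rect',cv2.minAreaRect(q[:,:2].astype(np.float32)),q.min(0),q.max(0))
red=(d['img'][...,0]>130)&(d['img'][...,1]<50)&(d['img'][...,2]<60)&reg
print('red',P[red].mean(0),cv2.minAreaRect(P[red][:,:2].astype(np.float32)),P[red][:,2].max())
# profile along the row through pocket centre
for vv in(35,45,55): print(vv,[tuple(P[vv,uu].round(0).astype(int)) for uu in range(140,450,8)])
for uu in(240,290,328): print(uu,[tuple(P[vv,uu].round(0).astype(int)) for vv in range(0,120,4)])
E
```

```text
[ 207  224   80   56 2341] [ 5.   6.4  7.8 22.8 24.2]
rails ((498.644775390625, -268.66436767578125), (70.66321563720703, 61.13011932373047), 18.136146545410156)
all ((493.9535827636719, -270.5040588378906), (109.31385803222656, 61.75761032104492), 20.55072021484375)
counter z -0.60105988540613
[(30, 74), (32, 110), (36, 103), (38, 257), (40, 1123), (42, 282), (48, 110), (50, 260), (52, 590), (54, 797), (56, 2403), (58, 857), (60, 531), (62, 2375), (64, 6636), (66, 1441), (68, 4059), (70, 1740), (72, 737), (74, 484), (76, 561), (78, 408), (80, 1109), (82, 164)]
slicer rect ((536.2606811523438, -24.428260803222656), (371.3714904785156, 127.2135238647461), 1.993253231048584) [349.8169873  -89.97053495   2.01200371] [719.99193109  41.65808095  83.46948491]
red [5.95302814e+02 2.94250089e-01 7.50644185e+01] ((598.0203857421875, 0.5155420303344727), (31.172517776489258, 26.922714233398438), 7.358580589294434) 82.50126211476504
35 [(np.int64(356), np.int64(6), np.int64(1)), (np.int64(390), np.int64(-8), np.int64(70)), (np.int64(398), np.int64(-7), np.int64(70)), (np.int64(405), np.int64(-7
[... 8514 characters left out ...]
nt64(56)), (np.int64(570), np.int64(-19), np.int64(58)), (np.int64(571), np.int64(-23), np.int64(58)), (np.int64(571), np.int64(-27), np.int64(57)), (np.int64(572), np.int64(-31), np.int64(58)), (np.int64(571), np.int64(-35), np.int64(64)), (np.int64(571), np.int64(-39), np.int64(66)), (np.int64(571), np.int64(-43), np.int64(65)), (np.int64(572), np.int64(-47), np.int64(66)), (np.int64(573), np.int64(-51), np.int64(63)), (np.int64(581), np.int64(-53), np.int64(33)), (np.int64(590), np.int64(-56), np.int64(-1)), (np.int64(590), np.int64(-61), np.int64(-1)), (np.int64(591), np.int64(-66), np.int64(-1)), (np.int64(592), np.int64(-71), np.int64(-1)), (np.int64(592), np.int64(-76), np.int64(-1))]
```

>>> send_rows:
  series:
    - [85, [0, -0.15, -0.1], [0, 0, -1]]
    - [85, [0, -0.15, -0.1], [0, 0, -1]]
    - [85, [0, -0.15, -0.1], [0, 0, -1]]
    - [85, [0, -0.15, -0.1], [0, 0, -1]]
    - [85, [0, -0.15, -0.1], [0, 0, -1]]
    - [85, [0, -0.15, -0.1], [0, 0, -1]]
    - [85, [0, -0.15, -0.1], [0, 0, -1]]
    - [85, [0, -0.15, -0.1], [0, 0, -1]]

```text
clock: 3.08
eef_pos: [497.6, -203.4, 199.9]
tool_rot: [-3.14, -0.001, 0.93]
force: [0.3, 0.5, 0.1]
width: 84.9
gripper_force: 0.0
```

>>> send_rows:
  series:
    - [85, [0, -0.15, -0.1], [0, 0, -1]]
    - [85, [0, -0.15, -0.1], [0, 0, -1]]
    - [85, [0, -0.15, -0.1], [0, 0, -1]]
    - [85, [0, -0.15, -0.1], [0, 0, -1]]
    - [85, [0, -0.15, -0.1], [0, 0, -1]]
    - [85, [0, -0.15, -0.1], [0, 0, -1]]
    - [85, [0, -0.15, -0.1], [0, 0, -0.8]]
    - [85, [0, 0, 0], [0, 0, 0]]

```text
clock: 4.08
eef_pos: [497.5, -268.0, 157.8]
tool_rot: [-3.141, 0.001, 0.337]
force: [-1.1, -0.8, 0.3]
width: 85.2
gripper_force: 0.0
```

Run:
```python
from h import *
d=grab('wrist','w2');s=sensors.read_state();print(s['clock'],s['eef_pos'],np.degrees(s['tool_rot']),s['qpos'])
m,P=orange(d,-10,40);n,l,st,c=cv2.connectedComponentsWithStats(m.astype(np.uint8));i=1+st[1:,4].argmax();m=l==i
q=P[m];r=q[q[:,2]>20];print(np.percentile(q[:,2],[1,10,50,90,99]).round(1))
for n,a in(('rails',r),('all',q)):print(n,cv2.minAreaRect(a[:,:2].astype(np.float32)))
cv2.imwrite('pics/w2b.png',cv2.resize(d['img'][:,:,::-1],(800,600),interpolation=cv2.INTER_CUBIC))
```

```text
4.125 [ 497.65130512 -267.77768716  158.0657062 ] [-1.79947269e+02  1.77920201e-02  1.93529099e+01] [ 0.01005671  0.73610804  0.7105576   1.85773179 -0.65764857  0.79935221
 -0.16089973]
[ 5.7  6.6  7.6 23.  24.3]
rails ((498.7704772949219, -269.6285705566406), (71.19127655029297, 59.594242095947266), 18.911046981811523)
all ((493.20068359375, -270.41558837890625), (109.27294921875, 61.71565246582031), 18.8637638092041)
```

View pics/w2b.png

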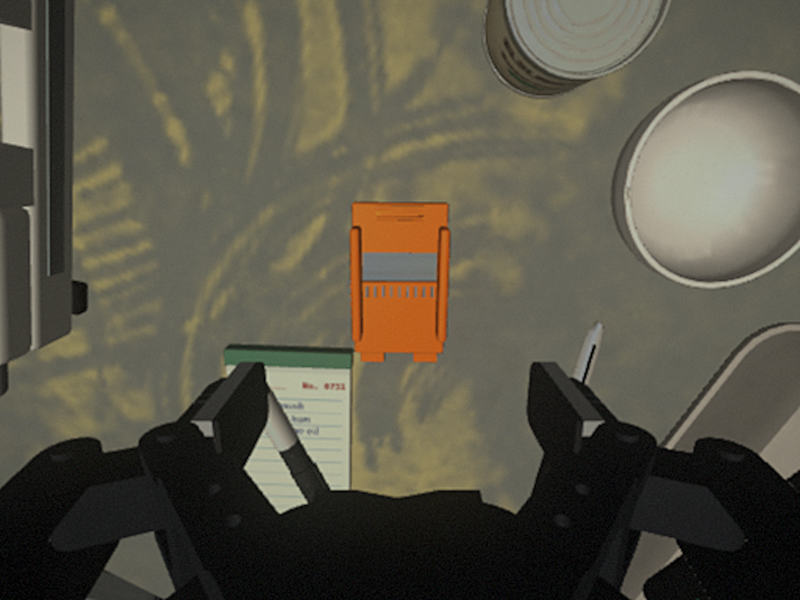

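The cassette is square in the picture, centred at (400,280), with its tongues at the bottom (372,356)/(425,356) and the pad corner at (352,348), clear of the fingers. Both views give a rail top height of 24 and a slab top of 7.7, as the text says.

>>> send_rows:
  series:
    - [85, [0, -0.03, -0.6], [0, 0, -0.1]]
    - [85, [0, 0, -0.6], [0, 0, 0]]
    - [85, [0, 0, -0.6], [0, 0, 0]]
    - [85, [0, 0, -0.3], [0, 0, 0]]
    - [85, [0, 0, -0.18], [0, 0, 0]]
    - [85, [0, 0, 0], [0, 0, 0]]

```text
clock: 4.88
eef_pos: [497.9, -270.3, 21.6]
tool_rot: [-3.142, -0.0, 0.328]
force: [0.6, 0.6, -1.0]
width: 84.7
gripper_force: 0.0
```

>>> send_rows:
  series:
    - [50, [0, 0, 0], [0, 0, 0]]
    - [50, [0, 0, 0], [0, 0, 0]]
    - [50, [0, 0, 0], [0, 0, 0]]
    - [50, [0, 0, 0], [0, 0, 0]]
    - [50, [0, 0, 0], [0, 0, 0]]

```text
clock: 5.5
eef_pos: [498.4, -270.6, 22.9]
tool_rot: [3.14, -0.002, 0.328]
force: [-1.0, 0.4, 5.3]
width: 58.4
gripper_force: 65.2
```

>>> send_rows:
  series:
    - [50, [0, 0, 0.3], [0, 0, 0]]
    - [50, [0, 0, 0.9], [0, 0, 0]]
    - [50, [0, 0, 0.9], [0, 0, 0]]
    - [50, [0, 0, 0.9], [0, 0, 0]]
    - [50, [0, 0.5, 0.5], [0, 0, 0]]
    - [50, [-0.1, 0.8, 0], [0, 0, -0.4]]
    - [50, [-0.1, 0.8, 0], [0, 0, -0.4]]
    - [50, [-0.1, 0.8, 0], [0, 0, -0.4]]

```text
clock: 6.5
eef_pos: [479.2, -94.7, 232.6]
tool_rot: [-3.141, -0.001, 0.221]
force: [1.1, -0.2, -1.5]
width: 58.5
gripper_force: 65.5
```

>>> send_rows:
  series:
    - [50, [-0.1, 0.8, 0], [0, 0, -0.4]]
    - [50, [-0.1, 0.6, 0], [0, 0, -0.4]]
    - [50, [0, 0, 0], [0, 0, -0.4]]
    - [50, [0, 0, 0], [0, 0, 0]]
    - [50, [0, 0, 0], [0, 0, 0]]

```text
clock: 7.12
eef_pos: [467.9, -13.5, 232.0]
tool_rot: [3.141, -0.001, 0.117]
force: [-0.1, -0.1, -1.6]
width: 58.2
gripper_force: 65.5
```

Run:
```python
from h import *
d=grab('wrist','w3');s=sensors.read_state();print(s['clock'],s['eef_pos'],np.degrees(s['tool_rot']),s['qpos'],s['force'])
cv2.imwrite('pics/w3b.png',cv2.resize(d['img'][:,:,::-1],(800,600),interpolation=cv2.INTER_CUBIC))
```

```text
7.175 [467.89821457 -13.47847543 231.90572543] [ 1.79981431e+02 -4.12990621e-02  6.67294842e+00] [-0.66326655  0.56066448  0.95339343  2.04282712 -0.61495278  0.8502176
 -0.80875478] [-0.54261954 -0.54739313 -1.71528705]
```

View pics/w3b.png

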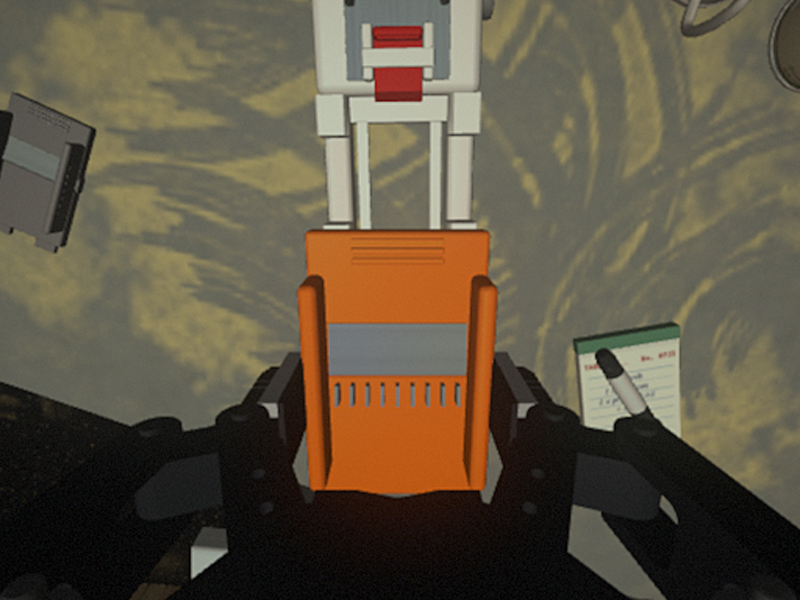

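The cassette is held between the pads, with its plain end at (398,232) pointing away from the robot. Behind it are the outfeed guides at (331,115)/(463,115) and the red catch nose at (398,97).

Run:
```python
from h import *
from scipy.spatial.transform import Rotation as R
s=sensors.read_state();Rt=R.from_euler('xyz',s['tool_rot']).as_matrix()
d=load('w3');m,P=orange(d,150,400)
q=(P[m]-s['eef_pos'])@Rt  # tool frame
print('cassette tool z pct',np.percentile(q[:,2],[1,5,50,95,99]).round(1),len(q))
h=np.histogram(q[:,2],bins=np.arange(-20,35,2));print(list(zip(h[1].astype(int),h[0])))
top=q[(q[:,2]>8)&(abs(q[:,1])<22)]
A=np.c_[top[:,:2],np.ones(len(top))]
c=np.linalg.lstsq(A,top[:,2],rcond=None)[0];res=top[:,2]-A@c;g=abs(res)<2;c=np.linalg.lstsq(A[g],top[g,2],rcond=None)[0];print('slab plane z=ax+by+c',c,'tilt deg',np.degrees(np.arctan(c[:2])),g.sum())
print('slab x range',np.percentile(top[g,0],[0,1,99,100]), 'end edge by y:')
for y in range(-28,29,8):
    t=q[(abs(q[:,1]-y)<3)&(q[:,2]>5)]; print(y,len(t),t[:,0].max().round(1) if len(t) else '')
r=q[(q[:,2]<4)&(q[:,2]>-12)];print('rails rect',cv2.minAreaRect(r[:,:2].astype(np.float32)))
for n,a in(('w1',P:=pts(load('w1'))),('w3',pts(d))):
    z=a[...,2];g=(z>60)&(z<68)&(a[...,0]>370)&(a[...,0]<740)&(abs(a[...,1])<90)&~orange(load(n),-10,400)[0]
    b=a[g];print(n,len(b))
    for lo,hi in((390,480),(470,500),(560,590),(600,670)):
        k=b[(b[:,0]>lo)&(b[:,0]<hi)]
        if len(k)<50: continue
        e=[]
        for x in np.arange(lo,hi,3):
            t=k[abs(k[:,0]-x)<2]
            if len(t)>4:e.append((x,t[:,1].min(),t[:,1].max()))
        e=np.array(e)
        if len(e)>3: print(lo,hi,'R edge',np.polyfit(e[:,0]-500,e[:,1],1).round(3),'L edge',np.polyfit(e[:,0]-500,e[:,2],1).round(3),'x',k[:,0].min().round(1),k[:,0].max().round(1))
```

```text
cassette tool z pct [-1.9 -0.9 15.1 16.2 16.6] 15426
[(np.int64(-20), np.int64(0)), (np.int64(-18), np.int64(0)), (np.int64(-16), np.int64(0)), (np.int64(-14), np.int64(0)), (np.int64(-12), np.int64(0)), (np.int64(-10), np.int64(0)), (np.int64(-8), np.int64(0)), (np.int64(-6), np.int64(0)), (np.int64(-4), np.int64(17)), (np.int64(-2), np.int64(2058)), (np.int64(0), np.int64(825)), (np.int64(2), np.int64(97)), (np.int64(4), np.int64(76)), (np.int64(6), np.int64(76)), (np.int64(8), np.int64(58)), (np.int64(10), np.int64(72)), (np.int64(12), np.int64(368)), (np.int64(14), np.int64(10244)), (np.int64(16), np.int64(1400)), (np.int64(18), np.int64(1)), (np.int64(20), np.int64(0)), (np.int64(22), np.int64(0)), (np.int64(24), np.int64(0)), (np.int64(26), np.int64(0)), (np.int64(28), np.int64(0)), (np.int64(30), np.int64(0)), (np.int64(32), np.int64(0))]
slab plane z=ax+by+c [-8.95173559e-04  1.49597605e-03  1.52819260e+01] tilt deg [-0.05128965  0.08571305] 10146
slab x range [-49.09800244 -46.94756818  49.66761054  50.33462768] end edge by y:
-28 202 50.2
-20 1481 50.1
-12 1376 50.1
-4 1429 50.2
4 1349 50.2
12 1400 50.1
20 1354 50.2
28 653 50.2
rails rect ((0.488433837890625, 0.6486873626708984), (60.16349792480469, 71.47223663330078), 89.93002319335938)
w1 11139
390 480 R edge [ 2.7000e-02 -6.8672e+01] L edge [ 0.045 29.182] x 390.1 480.0
470 500 R edge [  0.113 -63.514] L edge [ 0.045 29.232] x 470.1 500.0
560 590 R edge [-1.509 66.465] L edge [ 0.09  26.715] x 560.1 590.0
600 670 R edge [  0.134 -62.556] L edge [-2.5000e-02  3.7478e+01] x 600.0 670.0
w3 5590
560 590 R edge [-1.595 72.55 ] L edge [ 0.095 40.761] x 560.1 590.0
600 670 R edge [  0.137 -63.903] L edge [ -1.562 225.321] x 600.0 639.2
```

>>> send_rows:
  series:
    - [50, [0.1, -0.75, 0], [0, 0, 0]]
    - [50, [0.2, -0.75, 0], [0, 0, 0]]
    - [50, [0.2, -0.5, 0], [0, 0, 0]]
    - [50, [0, 0, 0], [0, 0, 0]]
    - [50, [0, 0, 0], [0, 0, 0]]

```text
clock: 7.8
eef_pos: [497.2, -132.3, 231.3]
tool_rot: [-3.141, 0.001, 0.117]
force: [-0.5, 0.5, -1.6]
width: 58.4
gripper_force: 65.5
```

Run:
```python
from h import *
d=grab('wrist','w4');s=sensors.read_state();print(s['clock'],s['eef_pos'],np.degrees(s['tool_rot']))
for p in([480,0,70],[585,0,70],[480,-60,70]):print(proj(d,p))
# rectified top-down map at z=64 over x 370..700,y -80..80
def rect(d,z,x0,x1,y0,y1,s):
    out=np.zeros((int((x1-x0)*s),int((y1-y0)*s),2),np.float32)
    H=cv2.getPerspectiveTransform(np.float32([[0,0],[out.shape[1],0],[out.shape[1],out.shape[0]],[0,out.shape[0]]]),np.float32([proj(d,p) for p in([x1,y1,z],[x1,y0,z],[x0,y0,z],[x0,y1,z])]))
    return cv2.warpPerspective(d['img'][:,:,::-1],np.linalg.inv(H),(out.shape[1],out.shape[0]),flags=cv2.INTER_CUBIC)
o=np.hstack([rect(d,66,460,610,-70,60,3) ,rect(load('w1'),66,460,610,-70,60,3)])
cv2.imwrite('pics/r4.png',o);print(o.shape)
```

```text
7.85 [ 497.26542966 -131.6276097   231.24216032] [-1.79931321e+02  4.49177575e-02  6.78667917e+00]
[126.1800925  179.02603097]
[125.80876504  72.3053327 ]
[183.41735791 185.54586978]
(450, 780, 3)
```

View pics/r4.png

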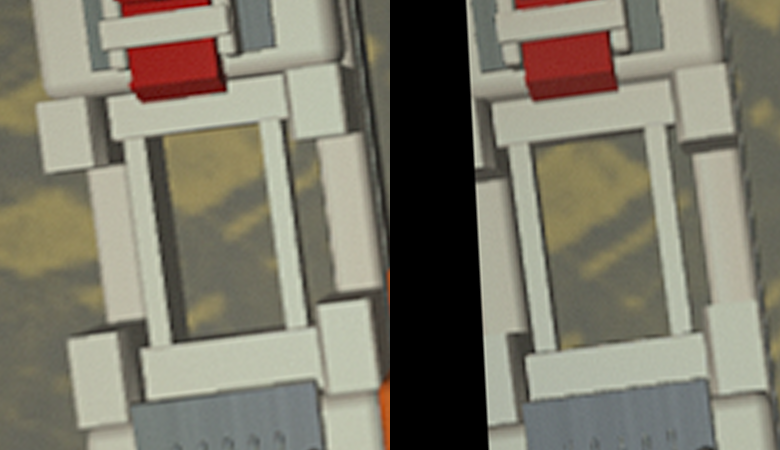

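Left half (w4): the guide blocks' outer corners are at (37,103), (340,65), (68,340) and (370,298). The infeed plate edge runs (132,403)-(317,381), and the catch nose is at (180,97). I'll fit the slicer pose to these edges in both views.

```bash
cat > fit.py <<'E'
from h import *
from scipy.optimize import least_squares
from scipy.ndimage import map_coordinates
E=[]  # (p0,p1,outward normal) pocket frame xy, z world
for sy in(1,-1):
    for a,b in((-55,-31),(31,49)): E.append(((a,sy*51,66),(b,sy*51,66),(0,sy)))
    for x,n in((-28,1),(28,-1)): E.append(((x,sy*37,66),(x,sy*48,66),(n,0)))
E.append(((-51.5,-27,70),(-51.5,27,70),(1,0)))
def W(p,th):
    x,y,a=th;c,s=np.cos(a),np.sin(a);return np.array([x+c*p[0]-s*p[1],y+s*p[0]+c*p[1],p[2]])
def measure(d,th,rng):
    g=cv2.GaussianBlur(cv2.cvtColor(d['img'],cv2.COLOR_RGB2GRAY).astype(float),(0,0),0.8);out=[]
    ts=np.arange(-rng,rng+.1,.25)
    for i,(a,b,n) in enumerate(E):
        for f in np.linspace(0,1,9):
            p=np.array(a)*(1-f)+np.array(b)*f
            uv=np.array([proj(d,W(p+np.array([n[0]*t,n[1]*t,0]),th)) for t in ts])
            if uv.min()<2 or uv[:,0].max()>509 or uv[:,1].max()>381: continue
            v=map_coordinates(g,[uv[:,1],uv[:,0]],order=1);gr=np.gradient(v) 
            gr=-gr if i<8 else gr  # bright inside->dark outside ; deck dark->bright
            k=gr.argmax()
            if gr[k]<2.5 or k in(0,len(ts)-1): continue
            out.append((i,p,n,ts[k]))
    return out
def fit(views,th,rngs=(8,5,3)):
    th=np.array(th,float)
    for r in rngs:
        M=[m for d in views for m in measure(d,th,r)]
        T=[(W(p+np.array([n[0]*t,n[1]*t,0]),th),p,n,i) for i,p,n,t in M]
        def f(q):
            c,s=np.cos(q[2]),np.sin(q[2])
            return [((w[0]-q[0])*c+(w[1]-q[1])*s-p[0])*n[0]+(-(w[0]-q[0])*s+(w[1]-q[1])*c-p[1])*n[1] for w,p,n,i in T]
        th=least_squares(f,th,loss='soft_l1',f_scale=.5).x
    res=np.array(f(th));ids=np.array([t[3] for t in T])
    return th,{int(i):(float(np.median(res[ids==i]).round(2)),int((ids==i).sum())) for i in np.unique(ids)}
if __name__=='__main__':
    t0=(530,-9.5,.126)
    for v in(['w1'],['w3'],['w4'],['w1','w4'],['w1','w3','w4']): 
        th,r=fit([load(n) for n in v],t0);print(v,th[:2].round(2),np.degrees(th[2]).round(2),r)
E
python3 fit.py
```

```text
['w1'] [531.57  -7.73] 7.53 {4: (0.11, 9), 5: (-0.22, 9), 6: (0.53, 1), 7: (0.21, 9), 8: (0.24, 9)}
['w3'] [531.68  -8.05] 7.55 {0: (-0.47, 1), 1: (-0.28, 9), 2: (0.02, 9), 3: (-0.02, 9), 4: (-0.28, 1), 5: (-0.72, 9), 6: (-0.05, 9), 7: (-0.2, 9)}
['w4'] [531.93  -8.66] 7.67 {0: (-0.26, 9), 1: (-0.22, 9), 2: (-0.06, 9), 3: (0.05, 9), 4: (-0.5, 9), 5: (-0.53, 9), 6: (-0.01, 9), 7: (0.27, 9), 8: (0.71, 8)}
['w1', 'w4'] [531.77  -8.3 ] 7.58 {0: (-0.76, 9), 1: (-0.74, 9), 2: (-0.02, 9), 3: (0.02, 9), 4: (-0.25, 18), 5: (-0.26, 18), 6: (0.25, 9), 7: (0.25, 18), 8: (0.49, 17)}
['w1', 'w3', 'w4'] [531.73  -8.25] 7.59 {0: (-0.84, 10), 1: (-0.49, 18), 2: (0.02, 18), 3: (-0.02, 18), 4: (-0.28, 19), 5: (-0.27, 27), 6: (0.0, 18), 7: (0.25, 27), 8: (0.51, 17)}
```

```bash
cat > goal.py <<'E'
import sys; from h import *
from scipy.spatial.transform import Rotation as R
POC=np.array([531.75,-8.2,58.]);YAW=np.radians(7.6);OFF=np.array([.2,.65,23.3])
Rp=R.from_euler('z',YAW)
def goal(ox,oy,oz,tilt):
    Rc=Rp*R.from_euler('y',-tilt,degrees=True); Rt=Rc*R.from_euler('x',np.pi)
    return POC+Rp.apply([ox,oy,oz])-Rt.apply(OFF),Rt
def now():
    s=sensors.read_state();Rt=R.from_euler('xyz',s['tool_rot']);Rc=Rt*R.from_euler('x',-np.pi)
    O=s['eef_pos']+Rt.apply(OFF); return s,Rt,Rp.inv().apply(O-POC),(Rp.inv()*Rc).as_euler('yxz',degrees=True)
if __name__=='__main__':
    s,Rt,o,e=now();print('t',s['clock'],'F',s['force'].round(1),'w',round(s['width'],1),'O in pocket',o.round(2),'tilt,roll,yaw',(-e[0]).round(2),e[1:].round(2))
    if len(sys.argv)>1:
        p,R2=goal(*map(float,sys.argv[1:5]))
        print('shift units',((p-s['eef_pos'])/60).round(3),'turn units',np.degrees((R2*Rt.inv()).as_rotvec()/5).round(3))
E
python3 goal.py 12 0 50 17
```

```text
t 7.85 F [ 0.  -0.1 -2. ] w 58.5 O in pocket [ -50.33 -118.41  149.94] tilt,roll,yaw -0.04 [ 0.07 -0.81]
shift units [ 0.656  2.079 -1.684] turn units [ 0.413 -3.384  0.159]
```

>>> send_rows:
  series:
    - [50, [0.16, 0.5, 0], [0.1, -0.85, 0.04]]
    - [50, [0.16, 0.55, 0], [0.1, -0.85, 0.04]]
    - [50, [0.16, 0.55, 0], [0.1, -0.85, 0.04]]
    - [50, [0.16, 0.48, 0], [0.11, -0.83, 0.04]]
    - [50, [0, 0, -0.7], [0, 0, 0]]
    - [50, [0, 0, -0.7], [0, 0, 0]]
    - [50, [0, 0, -0.28], [0, 0, 0]]
    - [50, [0, 0, 0], [0, 0, 0]]

```text
clock: 8.85
eef_pos: [540.5, -9.4, 139.5]
tool_rot: [3.14, -0.287, 0.132]
force: [0.4, 0.2, -0.7]
width: 58.6
gripper_force: 65.9
```

```bash
python3 - <<'E'
from fit import *
d=grab('wrist','w5')
for t in((531.75,-8.2,np.radians(7.6)),):
    th,r=fit([d],t,(4,3));print(th[:2],np.degrees(th[2]),r)
s=sensors.read_state()
from goal import *
m,P=orange(d,60,200);q=R.from_euler('xyz',s['tool_rot']).inv().apply(P[m]-s['eef_pos'])
t=q[(q[:,2]>12)&(q[:,2]<18)];print('slab z',np.median(t[:,2]),'end x',np.percentile(t[:,0],99.5)); r=q[(q[:,2]<4)&(q[:,2]>-6)];print(cv2.minAreaRect(r[:,:2].astype(np.float32)))
E
python3 goal.py 9 0 15.6 17
```

```text
[531.62437814  -8.36947307] 7.953082688287685 {1: (-0.26, 9), 2: (0.12, 3), 3: (0.13, 4), 4: (0.37, 8), 5: (-0.99, 7), 6: (-0.54, 2), 8: (0.57, 9)}
slab z 16.13651057671286 end x 49.397320264781214
((0.4821586608886719, 0.5637264251708984), (71.8877182006836, 59.90204620361328), 0.09887352585792542)
t 8.9 F [ 0.1 -0.3 -1.1] w 58.5 O in pocket [15.58 -3.07 59.82] tilt,roll,yaw 16.5 [-0.14 -0.08]
shift units [-0.119  0.035 -0.738] turn units [ 0.041 -0.095  0.016]
```

View pics/w5.png

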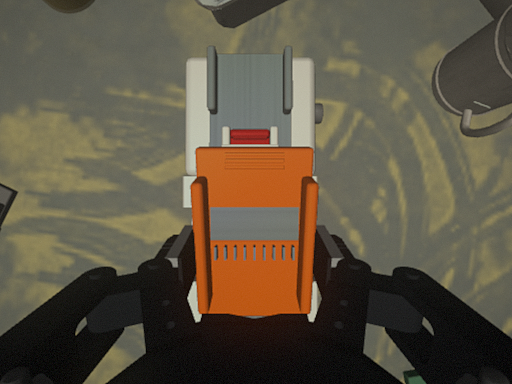

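The cassette is tilted with its plain end raised, roughly centred over the slicer at (255,230). The catch is still visible beyond it at (250,137).

>>> send_rows:
  series:
    - [50, [-0.119, 0.04, 0], [0.04, -0.1, 0.02]]
    - [50, [0, 0, -0.3], [0, 0, 0]]
    - [50, [0, 0, -0.28], [0, 0, 0]]
    - [50, [0, 0, 0], [0, 0, 0]]
    - [50, [0, 0, 0], [0, 0, 0]]

```text
clock: 9.52
eef_pos: [543.4, -6.9, 121.1]
tool_rot: [-3.134, -0.264, 0.134]
force: [-0.6, 0.5, -1.7]
width: 58.4
gripper_force: 65.9
```

```bash
python3 goal.py 8 0 16 17
```

```text
t 9.525 F [-0.6  0.5 -1.7] w 58.4 O in pocket [18.   -0.74 40.62] tilt,roll,yaw 15.13 [0.42 0.19]
shift units [-0.179 -0.008 -0.414] turn units [-0.034 -0.382 -0.039]
```

Run:
```python
from h import *
s=sensors.read_state();q=s['qpos'];lo=np.array([-3.06,-.37,-1.25,.18,-1.1,.23,-2.94]);hi=np.array([3.06,2.12,1.32,2.47,4.24,1.98,2.94])
print(q.round(3),(q-lo).round(2),(hi-q).round(2),s['qd'].round(3),s['tau'].round(1))
```

```text
[-0.21   0.621  0.285  2.167 -1.099  0.233 -0.373] [2.85 0.99 1.54 1.99 0.   0.   2.57] [3.27 1.5  1.03 0.3  5.34 1.75 3.31] [ 0.    -0.01  -0.     0.004  0.002 -0.001 -0.   ] [ -0.1 -45.5   3.9  -9.9  -0.3  -0.5  -0. ]
```

```bash
cat > kin.py <<'E'
import numpy as np, itertools
from scipy.spatial.transform import Rotation as R
from scipy.optimize import least_squares
D=[([-1.34481132,.62926913,.03843731,1.51828166,-.02699418,.99629721,-.01998834],[186.79364843,622.01885338,247.46647805],[-3.13985516,1.92e-05,2.8498282]),
([-.10306273,.47139039,.45623652,1.89701994,-.27203746,.83436953,.54774312],[497.62701317,-135.61560959,247.99279216],[-3.14098721,8.69e-4,1.62414288]),
([.01005671,.73610804,.7105576,1.85773179,-.65764857,.79935221,-.16089973],[497.65130512,-267.77768716,158.0657062],np.radians([-179.947269,.017792,19.3529099])),
([-.66326655,.56066448,.95339343,2.04282712,-.61495278,.8502176,-.80875478],[467.89821457,-13.47847543,231.90572543],np.radians([179.981431,-.0412990621,6.67294842]))]
LO=np.array([-3.06,-.37,-1.25,.18,-1.1,.23,-2.94]);HI=np.array([3.06,2.12,1.32,2.47,4.24,1.98,2.94])
Z=lambda a:R.from_euler('z',a);Y=lambda a:R.from_euler('y',a)
def fk(q,S,k):
    # k: base xyz offset(3), upper, fore, wrist-tool, elbow a, wrist a, yaw0, yaw7, lateral offsets
    r=Z(S[0]*q[0]+k[8])*Y(q[1]);p=np.array(k[:3],float)
    r=r*Z(S[1]*q[2]);p=p+r.apply([k[6],k[10],k[3]])
    r=r*Y(q[3])*Z(S[2]*q[4]);p=p+r.apply([-k[6],k[11],k[4]])
    r=r*Y(q[5])*Z(S[3]*q[6]+k[9]);
    r0=r*Z(-S[3]*q[6]-k[9]);p=p+r0.apply([k[7],k[12],k[5]])
    return p,r
def res(k,S,data):
    o=[]
    for q,p,e in data:
        a,r=fk(q,S,k);o+=list((a-p)/1.);o+=list((r.inv()*R.from_euler('xyz',e)).as_rotvec()*500)
    return np.array(o+list(.01*np.array(k[6:8]))+list(.01*np.array(k[10:])))
if __name__=='__main__':
    from h import sensors
    s=sensors.read_state();D.append((s['qpos'],s['eef_pos'],s['tool_rot']))
    best=[]
    for S in itertools.product((1,-1),repeat=4):
      for y0 in(0,np.pi/2,np.pi,-np.pi/2):
       for y7 in(0,np.pi/2,np.pi,-np.pi/2):
        f=least_squares(res,[0,0,200,400,400,250,0,0,y0,y7,0,0,0],args=(S,D),max_nfev=60);best.append((f.cost,S,f.x))
    best.sort(key=lambda t:t[0])
    for b in best[:4]:print(b[0],b[1],b[2].round(2))
    b=best[0];print(np.abs(res(b[2],b[1],D))[:30].reshape(-1,6).max(0));np.savez('kin.npz',S=b[1],k=b[2])
E
python3 kin.py
```

```text
7.320258982715669 (-1, -1, -1, -1) [ 1.8400e+00 -2.5000e+00  3.2561e+02  5.6016e+02  3.8732e+02  3.2021e+02
 -1.2300e+00  7.4000e-01 -2.0000e-02 -4.7300e+00 -1.9420e+01  1.8500e+00
  1.8500e+00]
7.320258982774555 (-1, -1, -1, -1) [ 1.8400e+00 -2.5000e+00  3.2561e+02  5.6016e+02  3.8732e+02  3.2021e+02
 -1.2300e+00  7.4000e-01 -2.0000e-02  1.5600e+00 -1.9420e+01  1.8500e+00
  1.8500e+00]
7.320258982954396 (-1, -1, -1, -1) [  1.84  -2.5  325.61 560.16 387.32 320.21  -1.23   0.74   6.27   1.56
 -19.42   1.85   1.85]
7.3202589829985545 (-1, -1, -1, -1) [  1.84  -2.5  325.61 560.16 387.32 320.21  -1.23   0.74   6.27   7.84
 -19.42   1.86   1.85]
[2.31666258 1.2413729  0.48769784 2.01509606 0.04155363 0.2142218 ]
```

```bash
cat > ik.py <<'E'
from kin import *
from goal import goal
f=np.load('kin.npz');S,K=f['S'],f['k']
def ik(p,Rt,q0,q3=None):
    def r(q):
        a,rr=fk(q,S,K);o=np.r_[(a-p),(rr.inv()*Rt).as_rotvec()*500]
        return np.r_[o,(q[2]-q3)*2000] if q3 is not None else np.r_[o,(q-q0)*.1]
    s=least_squares(r,np.clip(q0,LO+1e-6,HI-1e-6),bounds=(LO,HI));return s.x,np.abs(r(s.x)[:6]).max()
if __name__=='__main__':
    rng=np.random.default_rng(0)
    for tilt in(17,11,0):
        for flip in(0,1):
            p,Rt=goal(6,0,20,tilt)
            if flip: Rt=Rt*R.from_euler('z',np.pi)
            for q3 in np.arange(-1.2,1.31,.3):
                sol={}
                for _ in range(12):
                    q0=LO+rng.random(7)*(HI-LO);q0[2]=q3
                    q,e=ik(p,Rt,q0,q3)
                    if e<3: sol[tuple(q.round(1))]=q
                for q in sol.values():print(tilt,flip,q.round(2),'margin',np.minimum(q-LO,HI-q).min().round(2))
E
python3 ik.py
```

```text
17 0 [ 0.71  0.95 -1.2   2.22  1.57  0.85 -2.94] margin 0.0
17 0 [ 0.57  0.79 -0.9   2.22  1.54  0.56 -2.94] margin 0.0
17 0 [ 0.39  0.69 -0.6   2.22  1.52  0.34 -2.94] margin 0.0
17 1 [ 0.71  0.95 -1.2   2.22  1.58  0.85  0.2 ] margin 0.05
17 1 [ 0.57  0.79 -0.9   2.22  1.56  0.56  0.18] margin 0.25
17 1 [ 0.39  0.69 -0.6   2.22  1.55  0.34  0.16] margin 0.11
11 0 [ 0.69  0.96 -1.2   2.13  1.38  0.9  -2.76] margin 0.05
11 0 [ 0.55  0.8  -0.9   2.13  1.26  0.62 -2.68] margin 0.26
11 0 [ 0.38  0.7  -0.6   2.13  1.08  0.41 -2.51] margin 0.18
11 0 [ 0.18  0.65 -0.3   2.13  0.7   0.25 -2.15] margin 0.02
11 0 [-0.23  0.66  0.3   2.14 -0.92  0.27 -0.56] margin 0.04
11 1 [ 0.69  0.96 -1.2   2.13  1.38  0.9   0.38] margin 0.05
11 1 [ 0.55  0.8  -0.9   2.13  1.26  0.62  0.47] margin 0.34
11 1 [ 0.38  0.7  -0.6   2.13  1.08  0.41  0.63] margin 0.18
11 1 [ 0.18  0.65 -0.3   2.13  0.7   0.25  0.99] margin 0.02
11 1 [-0.23  0.66  0.3   2.14 -0.92  0.27  2.58] margin 0.04
0 0 [ 0.64  1.01 -1.2   1.96  1.12  1.07 -2.52] margin 0.05
0 0 [ 0.51  0.85 -0.9   1.96  0.93  0.82 -2.36] margin 0.35
0 0 [ 0.35  0.75 -0.6   1.96  0.68  0.65 -2.13] margin 0.42
0 0 [ 0.16  0.69 -0.3   1.96  0.37  0.54 -1.84] margin 0.31
0 0 [-0.04  0.68  0.    1.96 -0.    0.5  -1.47] margin 0.27
0 0 [-0.23  0.7   0.3   1.96 -0.39  0.53 -1.1 ] margin 0.3
0 0 [-0.42  0.77  0.6   1.97 -0.73  0.63 -0.77] margin 0.37
0 0 [-0.58  0.89  0.9   1.97 -1.    0.81 -0.52] margin 0.1
0 1 [ 0.64  1.01 -1.2   1.96  1.12  1.07  0.62] margin 0.05
0 1 [ 0.51  0.85 -0.9   1.96  0.93  0.82  0.79] margin 0.35
0 1 [ 0.35  0.75 -0.6   1.96  0.68  0.65  1.01] margin 0.42
0 1 [ 0.16  0.69 -0.3   1.96  0.37  0.54  1.31] margin 0.31
0 1 [-0.04  0.68  0.    1.96 -0.    0.5   1.67] margin 0.27
0 1 [-0.23  0.7   0.3   1.96 -0.39  0.53  2.04] margin 0.3
0 1 [-0.42  0.77  0.6   1.97 -0.73  0.63  2.37] margin 0.37
0 1 [-0.58  0.89  0.9   1.97 -1.    0.81  2.62] margin 0.1
```

The arm stalled at the joint 5 and joint 6 limits, so it can't reach this tilt at this place. I'll set the cassette down on free counter and regrasp it with the tool leaned about 9° the other way. The hook-in then needs only a small tool tilt.

>>> send_rows:
  series:
    - [50, [0, 0, 0.5], [-0.05, 0.4, 0]]
    - [50, [0, 0, 0.7], [-0.13, 0.99, 0]]
    - [50, [0, -0.3, 0.2], [-0.13, 0.99, 0]]
    - [50, [-0.1, -0.7, 0], [-0.08, 0.62, 0]]
    - [50, [-0.1, -0.8, 0], [0, 0, 0]]
    - [50, [-0.15, -0.8, 0], [0, 0, 0]]
    - [50, [-0.15, -0.8, 0], [0, 0, 0]]
    - [50, [0, 0, 0], [0, 0, 0]]

```text
clock: 10.52
eef_pos: [511.7, -216.2, 206.2]
tool_rot: [-3.136, -0.001, 0.126]
force: [-0.2, 0.2, -1.5]
width: 58.8
gripper_force: 65.9
```

Run:
```python
from goal import *
s,Rt,o,e=now();print(s['clock'],s['eef_pos'],e,s['qpos'].round(2))
R2=Rp*R.from_euler('x',np.pi);p=np.array([508,-215,0.])-R2.apply(OFF)
print(((p-s['eef_pos'])/60).round(3),np.degrees((R2*Rt.inv()).as_rotvec()/5).round(3))
```

```text
10.525 [ 511.71024412 -216.2050516   206.2225718 ] [-0.05737404  0.3091918  -0.39455024] [-0.12  0.67  0.77  1.84 -0.6   0.88 -0.51]
[-0.067  0.03  -3.049] [-0.063  0.003  0.079]
```

>>> send_rows:
  series:
    - [50, [-0.07, 0.03, -0.8], [-0.06, 0, 0.08]]
    - [50, [0, 0, -0.9], [0, 0, 0]]
    - [50, [0, 0, -0.8], [0, 0, 0]]
    - [50, [0, 0, -0.4], [0, 0, 0]]
    - [50, [0, 0, -0.11], [0, 0, 0]]
    - [50, [0, 0, 0], [0, 0, 0]]

```text
clock: 11.28
eef_pos: [509.7, -208.8, 25.2]
tool_rot: [-3.138, -0.0, 0.141]
force: [0.6, 0.1, -1.3]
width: 58.6
gripper_force: 65.9
```

```bash
python3 -c "
from goal import *
s,Rt,o,e=now();print(s['clock'],s['eef_pos'],e,s['force'])"
```

```text
11.275 [ 509.71595755 -208.76337855   25.1620053 ] [-0.02779781  0.21582831  0.48936477] [ 0.61026847  0.06802542 -1.25487453]
```

>>> send_rows:
  series:
    - [50, [0, 0, -0.03], [0, 0, 0]]
    - [85, [0, 0, 0], [0, 0, 0]]
    - [85, [0, 0, 0], [0, 0, 0]]
    - [85, [0, 0, 0], [0, 0, 0]]
    - [85, [0, 0, 0.02], [-0.12, 0.9, 0]]
    - [85, [0, 0, 0], [-0.12, 0.9, 0]]
    - [85, [0, 0, 0], [0, 0, 0]]

```text
clock: 12.15
eef_pos: [510.8, -208.3, 23.6]
tool_rot: [-3.137, 0.158, 0.144]
force: [-0.3, -0.3, -0.1]
width: 84.7
gripper_force: 0.0
```

```bash
python3 -c "
from goal import *
s,Rt,o,e=now();print(s['clock'],s['eef_pos'],e,s['force'],s['width'])
d=grab('wrist','w6');m,P=orange(d,-10,40);q=P[m];r=q[q[:,2]>20]
for a in(q,r):print(len(a),cv2.minAreaRect(a[:,:2].astype(np.float32)),np.percentile(a[:,2],[5,50,95]))
for lo,hi in((-99,22),):print(q[q[:,2]<12][:,0].max())
"
```

```text
12.15 [ 510.7652382  -208.25727937   23.60657916] [9.03759326 0.24338286 0.63441629] [-0.32143461 -0.3463008  -0.10237236] 84.74548206370253
14782 ((503.5039367675781, -207.99203491210938), (113.96258544921875, 65.03099822998047), 8.166590690612793) [ 6.45496769  7.62414246 23.47880187]
2673 ((510.81817626953125, -209.74501037597656), (72.21956634521484, 59.497291564941406), 8.385912895202637) [21.59888877 23.11781049 24.07133334]
564.1279224088046
```

>>> send_rows:
  series:
    - [50, [0, 0, -0.02], [0, 0, 0]]
    - [50, [0, 0, 0], [0, 0, 0]]
    - [50, [0, 0, 0], [0, 0, 0]]
    - [50, [0, 0, 0], [0, 0, 0]]
    - [50, [0, 0, 0], [0, 0, 0]]

```text
clock: 12.82
eef_pos: [508.8, -209.5, 23.5]
tool_rot: [-3.137, 0.159, 0.14]
force: [-0.8, -0.9, 6.3]
width: 58.6
gripper_force: 65.4
```

>>> send_rows:
  series:
    - [50, [0, 0, 0.5], [0, 0, 0]]
    - [50, [0, 0, 0.9], [0, 0, 0]]
    - [50, [0, 0, 0.9], [0, 0, 0]]
    - [50, [0.07, 0.5, 0.3], [0.06, -0.5, 0]]
    - [50, [0.07, 0.7, 0], [0.13, -0.99, 0]]
    - [50, [0.07, 0.8, 0], [0.13, -0.99, 0]]
    - [50, [0.07, 0.7, 0], [0, 0, 0]]
    - [50, [0.07, 0.6, 0], [0, 0, 0]]

```text
clock: 13.82
eef_pos: [529.7, -8.9, 178.8]
tool_rot: [-3.138, -0.059, 0.141]
force: [0.0, -0.6, -1.6]
width: 58.2
gripper_force: 65.3
```

Run:
```python
from goal import *
d=grab('wrist','w7')
s,Rt,o,e=now();print(s['clock'],s['eef_pos'],e,s['qpos'].round(2))
m,P=orange(d,100,400);q=Rt.inv().apply(P[m]-s['eef_pos'])
top=q[(abs(q[:,1])<22)&(q[:,2]>4)];A=np.c_[top[:,:2],np.ones(len(top))];g=np.ones(len(top),bool)
for _ in range(4):
    c=np.linalg.lstsq(A[g],top[g,2],rcond=None)[0];g=abs(top[:,2]-A@c)<2
print(c,np.degrees(np.arctan(c[:2])),g.sum())
# cassette frame in tool coords: normal up
n=np.array([c[0],c[1],-1]);n/=np.linalg.norm(n);x=np.array([1,0,0])-n[0]*n;x/=np.linalg.norm(x);y=np.cross(n,x)
L=q@np.c_[x,y,n];zt=np.median(top[g]@n);L[:,2]+=8-zt
r=L[(L[:,2]>20)&(L[:,2]<27)];(cx,cy),sz,an=cv2.minAreaRect(r[:,:2].astype(np.float32));print('rails',cx,cy,sz,an)
sl=L[(abs(L[:,2]-8)<2)&(abs(L[:,1])<22)];print('end x',[np.percentile(sl[abs(sl[:,1]-yy)<4][:,0],99.5).round(1) for yy in(-18,-9,0,9,18)])
xe=np.median([np.percentile(sl[abs(sl[:,1]-yy)<4][:,0],99.5) for yy in(-18,-9,0,9,18)])-50
O=xe*x+cy*y+(zt-8)*n;print('O in tool',O)
Rrel=R.from_matrix(np.c_[x,y,n]);print('rel',(R.from_euler('x',-np.pi)).as_matrix().round(1).tolist(),np.degrees((R.from_euler('x',np.pi)*Rrel).as_rotvec()))
```

```text
13.875 [530.20639222  -2.56836819 177.88218523] [-3.34086415  0.48893144  0.90599998] [-0.53  0.66  0.77  1.99 -0.73  0.73 -0.74]
[-0.16398622 -0.01550915 15.3016364 ] [-9.31283025 -0.88853761] 9216
rails 1.470367431640625 -6.984092712402344 (60.391563415527344, 71.66813659667969) 89.66839599609375
end x [np.float64(50.4), np.float64(50.5), np.float64(50.6), np.float64(50.6), np.float64(50.8)]
O in tool [ 4.28259934  7.33535704 22.59468892]
rel [[1.0, -0.0, 0.0], [0.0, -1.0, 0.0], [-0.0, -0.0, -1.0]] [-0.886581   -9.31154326  0.07220272]
```

```bash
cat > held.py <<'E'
from goal import *
def held(name):
    s,Rt,o,e=now();d=grab('wrist',name)
    s2=now()[0];print('drift',(s2['eef_pos']-s['eef_pos']).round(2))
    m,P=orange(d,60,400);q=Rt.inv().apply(P[m]-s['eef_pos'])
    top=q[(abs(q[:,1])<22)&(q[:,2]>4)];A=np.c_[top[:,:2],np.ones(len(top))];g=np.ones(len(top),bool)
    for _ in range(6):
        c=np.linalg.lstsq(A[g],top[g,2],rcond=None)[0];g=abs(top[:,2]-A@c)<1.5
    n=np.array([c[0],c[1],-1]);n/=np.linalg.norm(n);x=np.array([1,0,0])-n[0]*n;x/=np.linalg.norm(x);y=np.cross(n,x)
    L=q@np.c_[x,y,n];zt=np.median(top[g]@n);L[:,2]+=8-zt
    r=L[(L[:,2]>20)&(L[:,2]<27)];(cx,cy),sz,an=cv2.minAreaRect(r[:,:2].astype(np.float32))
    sl=L[(abs(L[:,2]-8)<2)&(abs(L[:,1])<22)];ex=[np.percentile(sl[abs(sl[:,1]-yy)<4][:,0],99.5).round(1) for yy in(-18,-9,0,9,18)]
    O=(np.median(ex)-50)*x+cy*y+(zt-8)*n
    print('rails',round(cx,2),round(cy,2),np.round(sz,1),round(an,2),'ends',ex,'n',g.sum());print('O in tool',O.round(2),'rel rotvec',np.degrees((R.from_euler('x',np.pi)*R.from_matrix(np.c_[x,y,n])).as_rotvec()).round(2))
if __name__=='__main__': held(sys.argv[1]);s=now()[0];print(s['clock'],s['eef_pos'],np.degrees(s['tool_rot']))
E
python3 held.py w8
```

```text
drift [-0.12 -2.62  0.07]
rails 2.48 -0.66 [60.1 72.6] 89.73 ends [np.float64(51.6), np.float64(51.6), np.float64(51.6), np.float64(51.6), np.float64(51.6)] n 9812
O in tool [ 5.47  0.78 23.64] rel rotvec [-0.3  -9.26  0.02]
13.925 [530.08422317  -5.18910739 177.95366221] [-179.64059909   -3.33912656    8.49535232]
```

>>> send_rows:
  series:
    - [50, [0, 0, 0], [0, 0, 0]]
    - [50, [0, 0, 0], [0, 0, 0]]

```text
clock: 14.18
eef_pos: [530.1, -12.4, 179.0]
tool_rot: [-3.14, -0.06, 0.139]
force: [0.4, -0.0, -1.4]
width: 58.4
gripper_force: 65.3
```

```bash
sed -i "s/OFF=np.array(.*/OFF=np.array([5.47,.7,23.6]);REL=R.from_euler('x',np.pi)*R.from_euler('y',-9.25,degrees=True)/; s/Rt=Rc\*R.from_euler('x',np.pi)/Rt=Rc*REL.inv()/; s/Rc=Rt\*R.from_euler('x',-np.pi)/Rc=Rt*REL/" goal.py; python3 held.py w9; python3 goal.py 11 0 45 14
python3 - <<'E'
from ik import *
from h import sensors
q0=sensors.read_state()['qpos']
for a in((11,0,45,14),(8,0,14,14),(0,0,14,14),(0,0,5,6),(0,0,0,0),(8,0,16,16)):
    p,Rt=goal(*a);q,e=ik(p,Rt,q0);q0=q;print(a,q.round(2),'err',e.round(1),'margin',np.minimum(q-LO,HI-q).round(2).min())
E
```

```text
drift [ 0.05 -0.06  0.04]
rails 2.28 -0.6 [72.  59.8] 0.06 ends [np.float64(51.6), np.float64(51.7), np.float64(51.6), np.float64(51.6), np.float64(51.6)] n 9846
O in tool [ 5.48  0.74 23.65] rel rotvec [-0.34 -9.25  0.03]
14.225 [530.16929339 -12.4716657  179.03702153] [-179.9011766    -3.42162105    7.93342639]
t 14.225 F [ 0.1  0.5 -1.3] w 58.5 O in pocket [ 4.74 -4.64 97.8 ] tilt,roll,yaw 12.67 [0.1  0.34]
shift units [ 0.084  0.091 -0.883] turn units [ 0.016 -0.266 -0.068]
(11, 0, 45, 14) [-0.46  0.72  0.66  2.03 -0.86  0.59 -0.64] err 0.0 margin 0.24
(8, 0, 14, 14) [-0.41  0.76  0.59  2.06 -0.92  0.52 -0.58] err 0.0 margin 0.18
(0, 0, 14, 14) [-0.41  0.75  0.58  2.08 -0.93  0.5  -0.56] err 0.0 margin 0.17
(0, 0, 5, 6) [-0.47  0.84  0.69  1.95 -0.79  0.71 -0.72] err 0.0 margin 0.31
(0, 0, 0, 0) [-0.48  0.9   0.73  1.86 -0.71  0.85 -0.8 ] err 0.0 margin 0.39
(8, 0, 16, 16) [-0.38  0.73  0.54  2.09 -0.95  0.45 -0.54] err 0.0 margin 0.15
```

>>> send_rows:
  series:
    - [50, [0.07, 0.09, -0.3], [0.05, -0.46, -0.07]]
    - [50, [0, 0, -0.4], [0, 0, 0]]
    - [50, [0, 0, -0.2], [0, 0, 0]]
    - [50, [0, 0, 0], [0, 0, 0]]
    - [50, [0, 0, 0], [0, 0, 0]]

```text
clock: 14.85
eef_pos: [535.1, -6.2, 125.6]
tool_rot: [-3.141, -0.101, 0.134]
force: [0.5, -0.1, -1.4]
width: 58.1
gripper_force: 65.2
```

```bash
python3 goal.py 8 0 16 15
python3 - <<'E'
from fit import *
th,r=fit([grab('wrist','w10')],(531.75,-8.2,np.radians(7.6)),(4,3));print(th[:2],np.degrees(th[2]),r)
E
```

```text
t 14.85 F [ 0.5 -0.1 -1.4] w 58.1 O in pocket [11.38  0.88 44.65] tilt,roll,yaw 15.04 [0.04 0.09]
shift units [-0.054 -0.022 -0.477] turn units [-0.009  0.008 -0.018]
[531.52994606  -8.34050461] 7.728858401548211 {0: (-1.5, 2), 1: (-0.47, 9), 3: (-0.23, 2), 4: (-2.0, 1), 5: (-0.6, 9), 7: (0.46, 3)}
```

>>> send_rows:
  series:
    - [50, [-0.054, -0.022, -0.1], [0, 0, -0.02]]
    - [50, [0, 0, -0.2], [0, 0, 0]]
    - [50, [0, 0, -0.17], [0, 0, 0]]
    - [50, [0, 0, 0], [0, 0, 0]]
    - [50, [0, 0, 0], [0, 0, 0]]

```text
clock: 15.52
eef_pos: [531.4, -7.1, 96.7]
tool_rot: [-3.141, -0.1, 0.133]
force: [0.5, -0.3, -1.3]
width: 58.5
gripper_force: 65.2
```

```bash
python3 goal.py 8 0 14 15
```

```text
t 15.525 F [ 0.5 -0.3 -1.3] w 58.5 O in pocket [ 7.57  0.45 15.78] tilt,roll,yaw 14.98 [0.06 0.01]
shift units [ 0.008 -0.006 -0.03 ] turn units [-0.011 -0.005 -0.003]
```

>>> send_rows:
  series:
    - [50, [0, -0.007, -0.02], [0, 0, 0]]
    - [50, [0, 0, -0.015], [0, 0, 0]]
    - [50, [0, 0, 0], [0, 0, 0]]
    - [50, [0, 0, 0], [0, 0, 0]]

```text
clock: 16.02
eef_pos: [531.3, -7.3, 94.8]
tool_rot: [-3.14, -0.1, 0.133]
force: [-0.2, 0.9, -2.6]
width: 58.4
gripper_force: 65.2
```

```bash
python3 goal.py -0.5 0 14 15
```

```text
t 16.025 F [-0.2  0.9 -2.6] w 58.4 O in pocket [ 7.52  0.29 13.82] tilt,roll,yaw 14.99 [0.07 0.03]
shift units [-0.132 -0.022  0.003] turn units [-0.013 -0.003 -0.007]
```

>>> send_rows:
  series:
    - [50, [-0.033, -0.006, 0], [0, 0, 0]]
    - [50, [-0.033, -0.006, 0], [0, 0, 0]]
    - [50, [-0.033, -0.006, 0], [0, 0, 0]]
    - [50, [-0.025, -0.004, 0], [0, 0, 0]]
    - [50, [0, 0, 0], [0, 0, 0]]

```text
clock: 16.65
eef_pos: [523.7, -8.7, 94.7]
tool_rot: [-3.14, -0.1, 0.133]
force: [0.9, 0.3, -1.0]
width: 58.5
gripper_force: 65.2
```

```bash
python3 goal.py 0 0 9 10
python3 - <<'E'
from h import *
d=grab('wrist','w11');a=cv2.resize(d['img'][:,:,::-1],(800,600),interpolation=cv2.INTER_CUBIC);cv2.imwrite('pics/w11b.png',a)
E
```

```text
t 16.65 F [ 0.9  0.3 -1. ] w 58.5 O in pocket [-0.23 -0.08 13.79] tilt,roll,yaw 14.98 [0.07 0.03]
shift units [ 0.037  0.007 -0.07 ] turn units [-0.146  0.985 -0.005]
```

View pics/w11b.png

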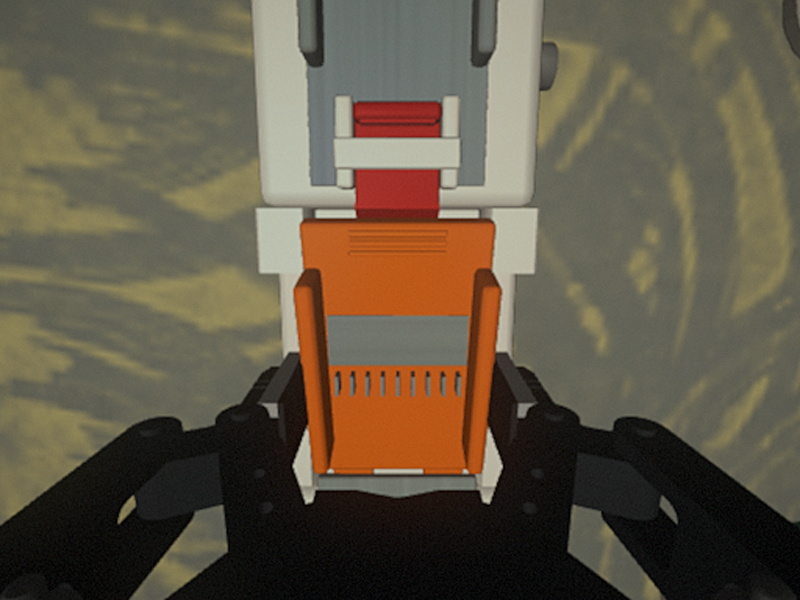

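The tongues are under the steel plate: the cassette's near end at (400,470) meets the plate edge at (400,480), and the cassette is centred between the guides at (280,240)/(515,240). The catch nose at (398,213) sits right at its raised plain end. Next I lower it.

>>> send_rows:
  series:
    - [50, [0.018, 0.003, -0.035], [-0.07, 0.5, 0]]
    - [50, [0.018, 0.003, -0.035], [-0.07, 0.5, 0]]
    - [50, [0, 0, 0], [0, 0, 0]]

```text
clock: 17.08
eef_pos: [526.9, -8.1, 90.2]
tool_rot: [3.141, -0.013, 0.135]
force: [0.1, -0.0, -2.4]
width: 58.1
gripper_force: 65.2
```

```bash
python3 goal.py 0 0 4.8 5
```

```text
t 17.075 F [ 0.1 -0.  -2.4] w 58.1 O in pocket [0.94 0.08 8.68] tilt,roll,yaw 9.98 [-0.02  0.11]
shift units [ 0.019  0.001 -0.058] turn units [-0.129  0.987 -0.022]
```

>>> send_rows:
  series:
    - [50, [0.006, 0, -0.03], [-0.065, 0.5, -0.01]]
    - [50, [0.008, 0, -0.03], [-0.065, 0.5, -0.01]]
    - [50, [0, 0, 0], [0, 0, 0]]
    - [50, [0, 0, 0], [0, 0, 0]]

```text
clock: 17.58
eef_pos: [526.8, -8.1, 86.8]
tool_rot: [-3.14, 0.075, 0.131]
force: [1.6, -0.1, -4.1]
width: 58.4
gripper_force: 65.8
```

```bash
python3 goal.py 0 0 0 0
```

```text
t 17.575 F [ 1.6 -0.1 -4.1] w 58.4 O in pocket [-1.2   0.08  4.81] tilt,roll,yaw 4.97 [ 0.07 -0.09]
shift units [ 0.054  0.006 -0.076] turn units [-0.145  0.984  0.019]
```

>>> send_rows:
  series:
    - [50, [0.03, 0.004, -0.045], [-0.07, 0.5, 0.01]]
    - [50, [0.024, 0.003, -0.035], [-0.07, 0.5, 0.01]]
    - [50, [0, 0, 0], [0, 0, 0]]
    - [50, [0, 0, 0], [0, 0, 0]]

```text
clock: 18.08
eef_pos: [529.8, -8.0, 82.2]
tool_rot: [-3.141, 0.163, 0.132]
force: [1.1, 0.5, -0.5]
width: 58.7
gripper_force: 65.9
```

```bash
python3 goal.py 0 0 0 0; python3 held.py w12
```

```text
t 18.075 F [ 1.1  0.5 -0.5] w 58.7 O in pocket [-0.39 -0.21  0.02] tilt,roll,yaw -0.1 [ 0.03 -0.02]
shift units [ 0.005  0.004 -0.   ] turn units [-0.004 -0.021  0.003]
drift [-0.04  0.    0.07]
rails 2.38 -0.51 [60.1 72.3] 89.32 ends [np.float64(51.6), np.float64(48.1), np.float64(48.1), np.float64(47.8), np.float64(51.6)] n 9109
O in tool [ 1.98  0.67 24.09] rel rotvec [-0.39 -9.21  0.03]
18.125 [529.707122    -7.98512128  82.26005511] [-179.96510376    9.35654173    7.57996109]
```

>>> send_rows:
  series:
    - [50, [0, 0, -0.015], [0, 0, 0]]
    - [50, [0, 0, 0], [0, 0, 0]]
    - [85, [0, 0, 0], [0, 0, 0]]
    - [85, [0, 0, 0], [0, 0, 0]]
    - [85, [0, 0, 0], [0, 0, 0]]

```text
clock: 18.75
eef_pos: [530.2, -7.9, 81.1]
tool_rot: [-3.141, 0.164, 0.133]
force: [-0.5, 0.2, 0.9]
width: 84.9
gripper_force: 0.0
```

>>> send_rows:
  series:
    - [85, [0, 0, 0.2], [0, 0, 0]]
    - [85, [0, 0, 0.5], [0.1, -0.9, 0]]
    - [85, [-0.2, 0, 0.6], [0.1, -0.9, 0]]
    - [85, [-0.3, 0, 0.5], [0, 0, 0]]
    - [85, [0, 0, 0], [0, 0, 0]]
    - [85, [0, 0, 0], [0, 0, 0]]

```text
clock: 19.5
eef_pos: [500.6, -7.5, 189.3]
tool_rot: [3.139, 0.005, 0.133]
force: [-0.3, 0.3, -0.2]
width: 85.1
gripper_force: 0.0
```

Run:
```python
from goal import *
d=grab('wrist','w13');s=now()[0];print(s['clock'],s['eef_pos'])
m,P=orange(d,50,95);L=Rp.inv().apply(P[m]-POC)
top=L[(abs(L[:,1])<22)&(abs(L[:,2]-8)<4)];A=np.c_[top[:,:2],np.ones(len(top))];g=np.ones(len(top),bool)
for _ in range(5):
    c=np.linalg.lstsq(A[g],top[g,2],rcond=None)[0];g=abs(top[:,2]-A@c)<1.5
print('slab top h',c[2],'tilt deg',np.degrees(c[:2]),g.sum())
r=L[(L[:,2]>20)&(L[:,2]<28)];print('rails',cv2.minAreaRect(r[:,:2].astype(np.float32)),np.median(r[:,2]))
sl=L[abs(L[:,2]-8)<3];print('ends',[(yy,np.percentile(sl[abs(sl[:,1]-yy)<3][:,0],[.5,99.5]).round(1)) for yy in(-25,-18,0,18,25)])
im=d['img'].astype(int);red=(im[...,0]>120)&(im[...,1]<50)&(im[...,2]<60);q=Rp.inv().apply(pts(d)[red]-POC);print('red x',np.percentile(q[:,0],[.5,5,50]),'z',np.percentile(q[:,2],[1,50,99]))
cv2.imwrite('pics/w13b.png',cv2.resize(d['img'][:,:,::-1],(800,600),interpolation=cv2.INTER_CUBIC))
```

```text
19.55 [500.43633443  -7.55111506 188.75630918]
slab top h 7.436312525518487 tilt deg [ 0.19785341 -0.0153914 ] 4007
rails ((0.47051239013671875, -0.3858356475830078), (71.77188873291016, 59.060211181640625), 0.27683383226394653) 23.097821824028614
ends [(-25, array([-51.8,  49.2])), (-18, array([-51.9,  49.1])), (0, array([-48.8,  45.9])), (18, array([-52.1,  49.1])), (25, array([-51.8,  49.1]))]
red x [46.61079311 51.7131959  61.75137674] z [10.47171838 16.16801862 23.73473068]
```

View pics/w13b.png

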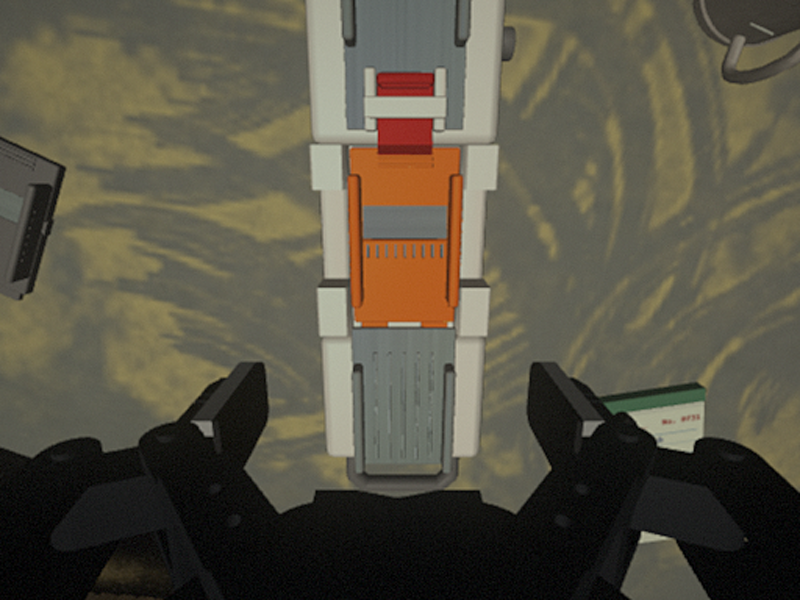

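The cassette lies flat and square in the pocket: slab top about 7.5 above the floor, tilt 0.2°. The red nose at (405,150) covers its plain end, with the tip at pocket x = 46.6, and the tongues are under the plate at (405,327). The gripper is clear, so I'm handing it in.

```bash
python3 -c "
from cell import ctrl
print(ctrl.finish_job())"
```

```text
the job is handed in; nothing more can be done
None
```

I fitted the orange julienne cassette into the slicer and handed the job in at about 20 s: it lies flat, with its tongues under the steel deck and the red catch snapped over its plain end.

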